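Load a peg blank into the peg shaper against its hidden depth stop

TASK

Load the loose rosewood peg into the brass peg shaper: lay it in the two V rests with its head sticking out at the open end, and slide it in until you feel its tip come up against the depth stop hidden inside the housing, without ramming the stop out of its setting. Then swing the cover right down over it and turn the hook latch home on the cover's stud, leaving the peg against the stop and everything else on the bench where it is.

Things in the scene. Friction and masses are not known exactly. Their poses are not given: they have to be found in the camera images.
- peg: the loose rosewood cello peg lying flat on the bench at the right (not those in the stand), 168 mm long, about 40 g, balancing about 55 mm ahead of its origin: head 36 mm long, 34 wide (its y), 15 thick (its z); collar 17 mm across, 7 long; straight shaft 15 mm across, 125 long. Origin on the axis, mid-head; x points to the tip. Lying on the bench its axis is 8.5 mm up.
- peg_tip (a point): centre of the flat end of that peg's shaft, 150 mm ahead of peg; same axes.
- shaper: the brass peg shaper, fixed; steel base plate 166 x 136 x 12 mm (x -50 to 116). Origin on the bench under the peg axis; x runs along that axis from the open end into the housing, z up. A loaded peg's axis is at y = 0, 45 mm up. Hinge wall y 46 to 58, landing wall y -52 to -40 mm, both x -12 to 32, 57 mm high. The head hangs free in front of x = -50 mm.
- front_rest (a point): centre of the front V rest on the peg axis: x = -32, y = 0, z = 45 mm of the shaper. A second, equal V rest stands at x = 38 mm. Each is brass, 12 mm long, with 45 degree flanks 36 mm apart at their top, 52 mm above the bench; a peg laid 10 mm to one side still slides down to the middle. Until its tip is well inside the housing the peg tips back over this rest if let go.
- stop_housing (a point): mouth of the closed brass housing, at x = 46, z = 45 mm of the shaper: 28 mm wide, 29 high. Housing to x = 112, 40 mm wide, 66 mm high, lock screw on top to 79 mm. Inside, unseen, is the depth stop: a flat steel disc (stop_c0) 18 mm across, 14 thick, square to the peg's path, its face set anywhere 15 to 35 mm behind the mouth. It holds against about 30 N; pushed harder it slips.
- cover (a joint): angle of the flat brass cover, rad: 0 = closed, grows as it opens (limit 2.3); found at 1.9 to 2.2, leaning outward over the hinge (+y) side. Stiff hinge (0.25 N m): it stays where left and must be pressed down. Plate x -12 to 32 mm of the shaper, 8 mm thick, 106 mm from hinge to edge; closed its top is 66 mm up and it clears the peg by 1.5 mm. An 8 mm tall stud stands near its free edge.
- cover_hinge (a point): middle of the cover's hinge axis, at x = 10, y = 54, z = 62 mm of the shaper; the axis runs along the shaper's x.
- cover_tab (a point): outer end of the 24 mm wide, 4 mm thick lift tab at the cover's free edge, 121 mm from the hinge axis, on the cover's mid-plane.
- latch (a joint): angle of the steel hook latch about its upright pivot, rad: 0 = home, along the shaper's -x over the cover's free edge with the stud in its hook; grows as it swings open towards the shaper's -y (1.57 = along -y). Found at 1.1 to 1.6. Turns level, 67.5 to 72.5 mm above the bench; light friction (about 1 N at the knob), stays where left.
- latch_pivot (a point): the latch's pivot axis, at x = 56, y = -50 mm of the shaper, 69.5 mm above the bench.
- latch_knob (a point): middle of the black round knob on the latch's end, 16 mm in diameter and 20 mm tall, 56 mm from the pivot, its middle 89.5 mm and its top 99.5 mm above the bench.
- stand: bystander: black walnut stand 70 x 180 mm, 75 mm high, with three rosewood pegs upright in it, 185 mm high in all, at the far right; origin under its centre.
- nut: bystander: bone nut blank 60 x 9 x 10 mm, lying on the bench near the robot; origin under its centre.
- reamer: bystander: reamer with beech handle, 197 mm long, 26 mm thick, lying at the left; origin under it where handle meets ferrule.
- sharpener: bystander: green enamel pencil sharpener 75 x 48 mm, 75 mm high, near the robot at the right; origin under its centre.
- plane: bystander: small brass finger plane 85 x 34 mm, 36 mm high, at the left; origin under its centre.
- glue_jar: bystander: amber glass glue jar 64 mm wide, 85 mm high, at the far left; origin under its centre.
- pencil: bystander: red pencil 168 mm long, 8 mm thick, lying to the left of the shaper; origin under it, 75 mm from its blunt end.
There are look-alikes about, which are no part of the job. There is more than one size of the peg; the one meant has the size given above.

How it is judged:
By the outcome, as a careful person would: the job done as asked, in the order asked, and still so for the second after the job is handed in, with the robot touching nothing.
It also fails if it takes over 64 s, if anything falls off the work surface, if the arm or the gripper's body presses on something with over 40 N, if the wrist force passes 120 N, or if a joint passes its speed limit or range.

ROBOT

A 7-joint arm with a two-finger parallel gripper is mounted at the origin on the work surface. World frame = base frame: x ahead of the robot, y to its left, z up, the work surface at z = 0. Lengths are in mm, angles in rad, forces in N, time in s.
With the tool pointing down it reaches from about 400 to 875 mm from the base axis. Payload 4.4 kg.
Tool frame: the origin (TCP) lies midway between the tips of the shut fingers; the grasp point (between the pads) lies grasp_offset behind it (grasp_offset is the distance from the TCP to the grasp point, in mm); z points along the fingers, y is the line along which they close (so a half turn about z gives the same grasp; the last joint's range is limited). The gripper opens to 85 mm and grips with 20 to 120 N. Pads are 22 mm wide; open, the fingers measure 114 mm over their backs; the gripper's body (76 mm by 85 mm) begins 54 mm behind the grasp point. The pads swing forward as they close: fully open they stand 13 mm farther back than shut.
Start: joints at [1.156, 0.628, 0.038, 1.517, -0.027, 0.996, -0.02], TCP at [222.179, -610.864, 231.313] pointing down, gripper open.
Joint ranges: [-3.06, 3.06], [-0.37, 2.12], [-1.25, 1.32], [0.18, 2.47], [-1.1, 4.24], [0.23, 1.98], [-2.94, 2.94]. Speed limits (rad/s): [2.57, 2.57, 3.14, 3.14, 3.14, 3.14, 3.14].

INTERFACE

Orientations are given as [roll, pitch, yaw] about the fixed x, y, z axes, in that order (R = Rz(yaw) Ry(pitch) Rx(roll)).
In Python, from cell import * gives the robot as it stands. The module is installed in compiled form; this text tells all that it offers.
- The arm moves only by the shell command python3 -m jog 'ROWS'. ROWS is a JSON object of lists of equal length, an entry for each row: "angular": the turn, a rotation vector about the tool's x, y, z in degrees, a list of three; "travel": the shift along the tool's x, y, z in cm, a list of three; "fingers": the closure, from 0 (fully open) to 1 (shut). In form: {"angular": [[rx, ry, rz], ...], "travel": [[tx, ty, tz], ...], "fingers": [fingers, ...]}. A call has 1 to 5 rows; each row is the pose to reach, as a shift and turn from the pose commanded when the call began, along the tool's axes at that moment; what a row does not reach only later rows make up. A row lasts 1/8 s, in which the tool goes at most 62.5 mm and 10.7 degrees, less where a joint would pass 70% of its speed; a pose out of reach is approached as far as the arm can. A call with a gripper value outside its range is refused whole. The fingers move at their own pace and stop on an object; the grip force is fixed at half the most. Time passes only in rows, so rows that repeat a pose let the fingers close. It gives the time, the measured TCP pose, the force and the opening at its end, in the units of the state.
- read_state(): the state, without advancing time (a new reading comes with each control period).
- get_image(name): name is "scene" or "top"; returns the picture (480x640x3 uint8, red, green, blue); there is no depth.
- camera_model(name): a dict with "mtx" (3x3 intrinsics, pixels), "T" (4x4, takes a point from camera to world coordinates). Camera axes: x right, y down, z forward; pixel columns grow to the right and rows downward; lengths in mm; the calibration is good to about 2 mm. A picture is of the moment at which its call begins. camera_model takes no time and is no camera call.
- finish_job(): hands the job in, once; it reports no verdict.
The state is a dict: "clock": time; "qpos": joint angles; "qd": joint speeds; "tau": joint torques, N m; "eef_pos": TCP position; "tool_rot": TCP orientation; "force": force on the tool from outside, world axes, zero at the start; "torque": the same for the moment, N m; "width": finger opening in mm.
Only numpy, scipy, OpenCV 4.12 (cv2) and the standard library are available. Lean on these libraries where they do the work, as an engineer would, in place of code of your own. Each camera call takes 0.05 s, during which the arm holds its last target. There are 200 camera calls.

## Working session

There is one attempt and no reset: what is moved stays moved. The work goes in short steps, Python scripts to look and compute and a shell command to move; the robot and the scene stay as the last step left them, time stands still between calls to the robot, and variables do not carry over. Pictures are saved under pics/ and viewed, on a budget of 10 in all, crops included, one or two more only if the job needs it, and the job is handed in when it is done.

```bash
mkdir -p pics
python3 - <<'E'
from cell import *
import cv2
s=read_state(); print(s)
for n in("scene","top"):
    im=get_image(n); cv2.imwrite(f"pics/{n}0.png",im[:,:,::-1]); m=camera_model(n); print(n,m)
E
```

```text
{'clock': 0.0, 'qpos': array([ 1.15622271,  0.6293601 ,  0.0384482 ,  1.5183611 , -0.02702285,
        0.99628994, -0.02001826]), 'qd': array([ 0.00043934,  0.00065882,  0.00115971,  0.00026862,  0.00242296,
        0.00105785, -0.00047848]), 'tau': array([ 3.52664674e-04, -5.63408983e+01,  1.22640196e+00, -1.93445402e+01,
        1.09668795e-02,  1.04856893e-02, -2.88326461e-06]), 'eef_pos': array([ 221.95283896, -610.27138297,  230.38234493]), 'tool_rot': array([-3.13969222e+00,  1.02106286e-05,  3.48738037e-01]), 'force': array([-0.37703713,  0.18971006, -0.11516006]), 'torque': array([-0.04513893,  0.01895819, -0.00866713]), 'width': 85.42595542555857}
scene {'mtx': array([[491.23565206,   0.        , 330.65945204],
       [  0.        , 491.23565206, 239.69387647],
       [  0.        ,   0.        ,   1.        ]]), 'T': array([[-7.96459980e-01,  3.77337073e-01, -4.72512680e-01,
         1.13665137e+03],
       [ 6.04524226e-01,  4.78502114e-01, -6.36856488e-01,
         8.07181238e+02],
       [-1.42112471e-02, -7.92876068e-01, -6.09217187e-01,
         8.48127828e+02],
       [ 0.00000000e+00,  0.00000000e+00,  0.00000000e+00,
         1.00000000e+00]])}
top {'mtx': array([[482.6837509 ,   0.        , 325.56133772],
       [  0.        , 482.6837509 , 241.40484904],
       [  0.        ,   0.        ,   1.        ]]), 'T': array([[ 2.33414420e-03, -9.84396272e-01,  1.75950364e-01,
         3.55583356e+02],
       [-9.99186167e-01, -9.38116695e-03, -3.92300477e-02,
         4.31011445e+01],
       [ 4.02685324e-02, -1.75715602e-01, -9.83617036e-01,
         1.07335778e+03],
       [ 0.00000000e+00,  0.00000000e+00,  0.00000000e+00,
         1.00000000e+00]])}
```

View pics/scene0.png

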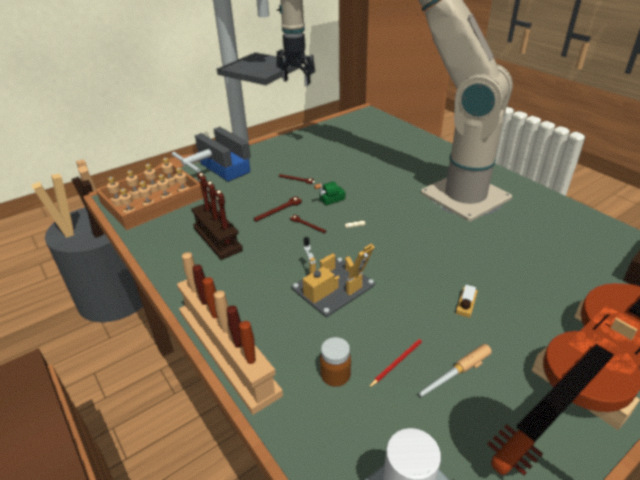

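View pics/top0.png

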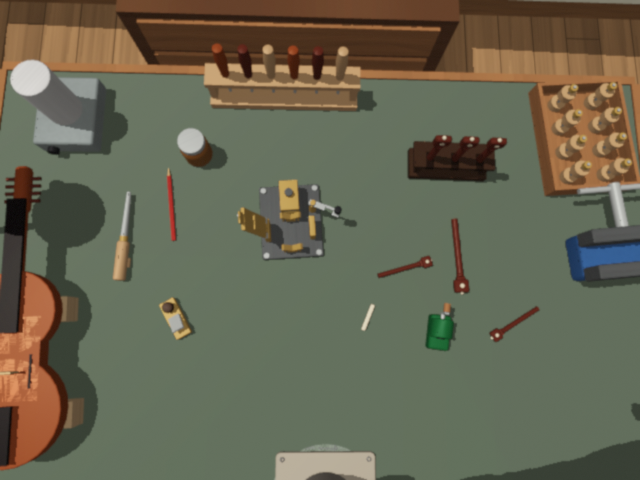

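Scene: the shaper is at (333,285) and the loose pegs at about (277,208), (308,224) and (297,180). Top: the shaper is at (291,222), and the three loose pegs are A (405,267), B (459,256) and C (515,323). I'll check their lengths and enlarge them.

```bash
cat > h.py <<'E'
import numpy as np, cv2
from cell import *
def ray(n,u,v):
    m=camera_model(n); d=np.linalg.inv(m["mtx"])@[u,v,1]; T=m["T"]; return T[:3,3],T[:3,:3]@d
def atz(n,u,v,z):
    o,d=ray(n,u,v); return o+d*(z-o[2])/d[2]
def tri(a,b):  # a=(u,v) scene, b=(u,v) top
    o1,d1=ray("scene",*a);o2,d2=ray("top",*b)
    t=np.linalg.lstsq(np.c_[d1,-d2],o2-o1,rcond=None)[0]; p,q=o1+t[0]*d1,o2+t[1]*d2
    return (p+q)/2,np.linalg.norm(p-q)
def proj(n,p):
    m=camera_model(n); c=np.linalg.inv(m["T"])@np.r_[p,1]; c=m["mtx"]@c[:3]; return c[:2]/c[2]
E
python3 - <<'E'
from h import *
for nm,a,b in(("A",(432,261),(378,275)),("B",(462,291),(454,219)),("C",(491,338),(538,309))):
    p,q=atz("top",*a,8.5),atz("top",*b,8.5);print(nm,p.round(),q.round(),np.linalg.norm(p-q).round())
t=cv2.imread("pics/top0.png");s=cv2.imread("pics/scene0.png")
r=lambda im,x,y,w,h,W,H:cv2.resize(im[y:y+h,x:x+w],(W,H),interpolation=cv2.INTER_CUBIC)
a=r(t,370,210,175,140,375,300);b=r(s,250,160,100,80,375,300)
c=r(t,235,165,125,100,375,300);d=r(s,280,225,112,90,375,300)
cv2.imwrite("pics/crop1.png",np.vstack([np.hstack([a,b]),np.hstack([c,d])]))
E
```

```text
A [ 504. -239.    8.] [ 471. -116.    8.] 127.0
B [ 437. -304.    8.] [ 601. -293.    8.] 165.0
C [ 334. -363.    8.] [ 398. -473.    8.] 127.0
```

View pics/crop1.png

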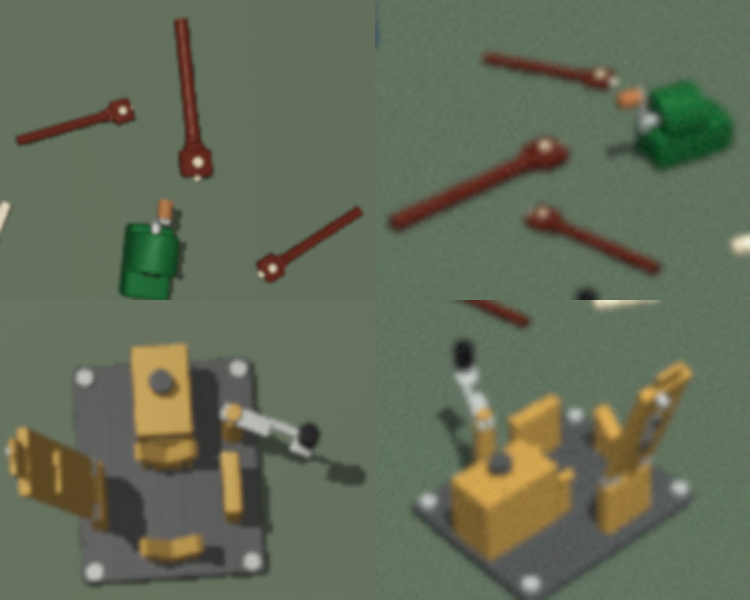

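The crop shows that B (head at top (462,291), tip at (454,219)) is about 165 mm long, while A and C are 127 mm. So B is the peg meant. The shaper's housing points away from the robot, the cover leans to the left and the latch is on the right. Next I'll fit the poses.

Run:
```python
from h import *
import cell; print([k for k in dir(cell) if k[0]!='_' ], getattr(cell,'grasp_offset',None))
# shaper screws: FL,FR,NL,NR
tp=[(263,190.7),(314.3,187.7),(266.7,255.7),(319,252)]
sc=[(326.3,310.2),(295.8,285),(371.1,281.4),(339.7,259.5)]
P=[]
for a,b in zip(sc,tp):
    p,e=tri(a,b);P.append(p);print("screw",p.round(1),round(e,1))
P=np.array(P);c=P.mean(0);v=(P[0]+P[1]-P[2]-P[3])/2;yaw=np.arctan2(v[1],v[0])
o=c-33*np.array([np.cos(yaw),np.sin(yaw),0]);print("shaper",o.round(1),"yaw",yaw, "spans",np.linalg.norm(v),np.linalg.norm(P[0]-P[1]))
Z=lambda x,y,z:o*[1,1,0]+[x*np.cos(yaw)-y*np.sin(yaw),x*np.sin(yaw)+y*np.cos(yaw),z]
k,e=tri((306.3,240.9),(337.7,210.3));print("knob",k.round(1),e)
pv=Z(56,-50,0);d=k-pv;a=np.arctan2(d[1],d[0])-yaw;print("latch r",np.hypot(d[0],d[1]),"angle",(a%(2*np.pi))-np.pi)
# peg mask
for n,box in(("top",(440,210,475,297)),("scene",(248,192,305,226))):
    im=cv2.imread(f"pics/{n}0.png").astype(int);x0,y0,x1,y1=box
    s=im[y0:y1,x0:x1];m=(s[...,2]-s[...,1]>15)
    m=m.astype(np.uint8);nl,l,st,_=cv2.connectedComponentsWithStats(m);i=1+st[1:,4].argmax()
    ys,xs=np.where(l==i);q=np.c_[xs+x0,ys+y0].astype(float);mu=q.mean(0);ax=np.linalg.svd(q-mu)[2][0]
    t=(q-mu)@ax;w=[];out=[]
    for lo in np.linspace(t.min(),t.max(),13)[:-1]:
        k_=(t>=lo)&(t<lo+(t.max()-t.min())/12+.01);out.append(q[k_].mean(0).round(1).tolist()+[int(k_.sum())])
    print(n,"ends",(mu+ax*(t.min()-.5)).round(1),(mu+ax*(t.max()+.5)).round(1));print(out)
```

```text
['MotionError', 'camera_model', 'finish_job', 'get_image', 'grasp_offset', 'read_state'] 18.700000000000003
screw [660.8 143.1  11.4] 0.5
screw [669.2  27.   12.2] 0.7
screw [511.8 131.6  10.8] 1.2
screw [521.2  15.6  11.2] 0.9
shaper [557.8  76.8  11.4] yaw 0.07716719594351092 spans 148.93219209217315 116.45867183109625
knob [598.6 -21.6  88. ] 0.15739765444482884
latch r 56.17176083498475 angle 1.149508580450549
top ends [453.6 217.5] [461.7 292.9]
[[454.2, 221.3, 38], [454.7, 227.5, 39], [455.3, 233.4, 38], [455.9, 239.6, 39], [456.6, 246.0, 40], [457.5, 252.1, 39], [458.0, 258.4, 40], [458.6, 264.6, 37], [459.3, 270.5, 39], [459.9, 277.2, 57], [460.8, 282.9, 83], [461.3, 289.1, 89]]
scene ends [300.2 198.1] [253.6 219.3]
[[297.8, 199.8, 28], [294.0, 200.8, 33], [290.2, 202.3, 24], [286.3, 204.2, 17], [282.5, 206.0, 18], [278.8, 207.9, 19], [275.1, 209.7, 20], [271.1, 211.1, 18], [267.4, 213.1, 19], [263.6, 214.9, 19], [259.8, 216.7, 18], [256.1, 218.2, 18]]
```

Run:
```python
from h import *
tip,e1=tri((253.6,219.3),(453.6,217.5));hd,e2=tri((300.2,198.1),(461.7,292.9));mid,e3=tri((278.8,207.9),(456.9,248.5))
print(tip.round(1),e1,hd.round(1),e2,np.linalg.norm(tip-hd))
tt,hh=atz("top",453.6,217.5,8.5),atz("top",461.7,292.9,8.5)
a0,a1=atz("top",454.7,227.5,8.5),atz("top",458.6,264.6,8.5);d=(a0-a1)/np.linalg.norm(a0-a1)
print("top z=8.5",tt.round(1),hh.round(1),np.linalg.norm(tt-hh)," shaft yaw",np.arctan2(d[1],d[0]),"full",np.arctan2(*(tt-hh)[[1,0]]))
c=(tt+hh)/2; print("origin",(c-66*d).round(1))
for u,v,z in((427,315,75),(453,315,75),(450,318,75),(447,303,40),(447,303,75)):print(u,v,atz("top",u,v,z).round())
s=read_state();print(s["eef_pos"],s["tool_rot"])
```

```text
[ 604.8 -292.8    7.7] 0.44055583024029504 [ 431.7 -302.     9.2] 2.0384437078011297 173.31234849835167
top z=8.5 [ 604.4 -292.4    8.5] [ 432.5 -302.9    8.5] 172.23439321840632  shaft yaw 0.058871639778455 full 0.06116072571302553
origin [ 452.6 -301.6    8.5]
427 315 [ 382. -207.   75.]
453 315 [ 382. -261.   75.]
450 318 [ 376. -254.   75.]
447 303 [ 408. -260.   40.]
447 303 [ 407. -249.   75.]
[ 221.98959631 -610.32799991  230.51984548] [-3.13992167e+00  1.62350115e-05  3.48808844e-01]
```

```bash
cat >> h.py <<'E'
from scipy.spatial.transform import Rotation as Ro
YAW=0.0772
def sh(x,y,z): return np.array([557.8+x*np.cos(YAW)-y*np.sin(YAW),76.8+x*np.sin(YAW)+y*np.cos(YAW),z])
def unsh(p):
    d=np.array(p[:2])-[557.8,76.8];return np.array([d[0]*np.cos(YAW)+d[1]*np.sin(YAW),-d[0]*np.sin(YAW)+d[1]*np.cos(YAW),p[2]])
def to(*pts,rpy=(np.pi,0,0.06)):
    s=read_state();R=Ro.from_euler("xyz",s["tool_rot"]);G=Ro.from_euler("xyz",rpy)
    for p in pts: print("travel",(R.inv().apply(np.array(p)-s["eef_pos"])/10).round(2),"ang",(R.inv()*G).as_rotvec(degrees=True).round(1))
E
python3 -c "
from h import *
to((453,-301.5,120),(453,-301.5,2))"
```

```text
travel [ 32.27 -21.11  11.09] ang [-0.1  0.  16.5]
travel [ 32.27 -21.09  22.89] ang [-0.1  0.  16.5]
```

```bash
python3 -m jog '{"angular":[[0,0,8],[0,0,16.5],[0,0,16.5],[0,0,16.5],[0,0,16.5]],"travel":[[5,-3.3,1.7],[10,-6.6,3.5],[15,-10,5.3],[20,-13.1,7],[25,-16.4,8.8]],"fingers":[0.4,0.4,0.4,0.4,0.4]}'; python3 -c "
from h import *
to((453,-301.5,120),(453,-301.5,2))"
```

```text
clock: 0.72
eef_pos: [402.1, -369.8, 142.7]
tool_rot: [3.141, -0.0, 0.061]
force: [0.5, -0.6, 0.2]
width: 51.4
travel [ 5.49 -6.51  2.27] ang [ 0. -0.  0.]
travel [ 5.49 -6.51 14.07] ang [ 0. -0.  0.]
```

```bash
python3 -m jog '{"angular":[[0,0,0],[0,0,0],[0,0,0],[0,0,0],[0,0,0]],"travel":[[2.7,-3.2,2],[5.4,-6.5,4],[5.4,-6.5,8],[5.4,-6.5,10],[5.4,-6.5,10]],"fingers":[0.4,0.4,0.4,0.4,0.4]}'
python3 - <<'E'
from h import *
to((453,-301.5,2))
t=get_image("top");s=get_image("scene")
r=lambda im,x,y,w,h,W,H:cv2.resize(im[y:y+h,x:x+w],(W,H),interpolation=cv2.INTER_CUBIC)
cv2.imwrite("pics/g1.png",np.hstack([r(t,410,200,100,120,375,450),r(s,240,150,90,90,400,450)])[:,:,::-1])
E
```

```text
clock: 1.35
eef_pos: [449.8, -302.3, 41.8]
tool_rot: [-3.139, 0.003, 0.061]
force: [-0.3, 0.3, 0.3]
width: 51.2
travel [ 0.34 -0.05  3.97] ang [-0.1  0.2  0.1]
```

View pics/g1.png

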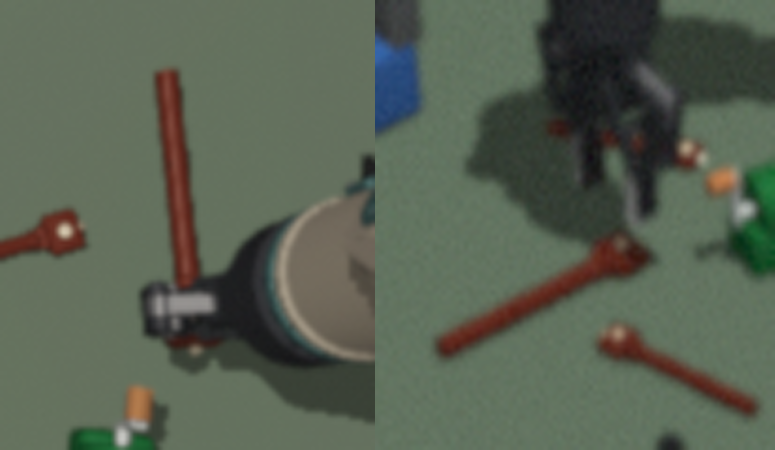

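The gripper is above the head of B and lined up with it (left crop (180,310)), and the other pegs are clear. I'll descend and close.

```bash
python3 -m jog '{"angular":[[0,0,0],[0,0,0],[0,0,0],[0,0,0],[0,0,0]],"travel":[[0.3,-0.05,2],[0.3,-0.05,3.8],[0.3,-0.05,3.8],[0.3,-0.05,3.8],[0.3,-0.05,3.8]],"fingers":[0.4,0.4,0.4,0.7,0.7]}';python3 -m jog '{"angular":[[0,0,0],[0,0,0]],"travel":[[0,0,0],[0,0,0]],"fingers":[0.9,0.9]}'
```

```text
clock: 2.08
eef_pos: [454.1, -302.7, 5.7]
tool_rot: [3.141, -0.001, 0.061]
force: [-0.5, -0.6, -0.7]
width: 32.2
clock: 2.33
eef_pos: [454.1, -302.6, 5.6]
tool_rot: [3.141, -0.0, 0.061]
force: [0.5, 0.6, -0.1]
width: 32.4
```

```bash
python3 -m jog '{"angular":[[0,0,0],[0,0,0],[0,0,0],[0,0,0],[0,0,0]],"travel":[[0,0,-2],[0,0,-5],[0,0,-10],[0,0,-13],[0,0,-13]],"fingers":[0.9,0.9,0.9,0.9,0.9]}'
python3 - <<'E'
from h import *
s=read_state();p=sh(-114,0,140)
to(p,rpy=(np.pi,0,YAW))
t=get_image("top");s=get_image("scene")
r=lambda im,x,y,w,h,W,H:cv2.resize(im[y:y+h,x:x+w],(W,H),interpolation=cv2.INTER_CUBIC)
cv2.imwrite("pics/g2.png",np.hstack([r(t,410,170,100,150,300,450),r(s,230,110,120,108,500,450)])[:,:,::-1])
E
```

```text
clock: 2.95
eef_pos: [455.5, -303.4, 137.8]
tool_rot: [3.139, -0.004, 0.061]
force: [0.6, 0.0, -1.3]
width: 31.8
travel [  1.13 -37.14  -0.33] ang [ 0.2 -0.3 -0.9]
```

View pics/g2.png

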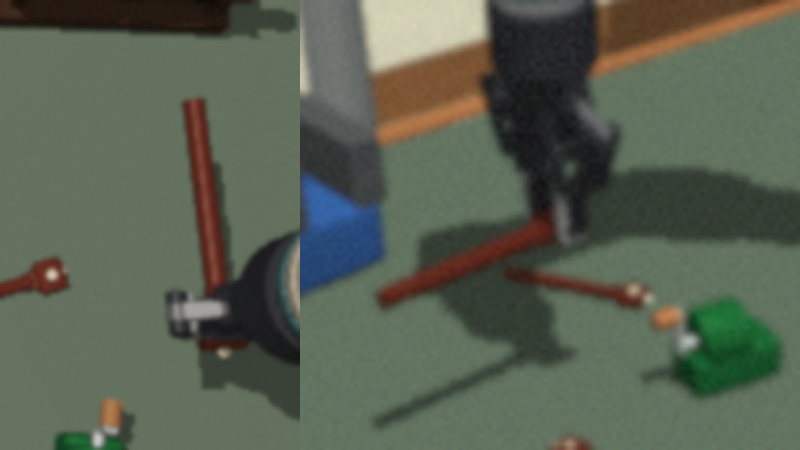

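The peg is held and looks about level. I'll triangulate the tip to check.

```bash
python3 - <<'E'
from h import *
print(tri((249.7,181.3),(474.3,203.3)))
s=read_state();R=Ro.from_euler("xyz",s["tool_rot"]);print(s["eef_pos"],"expected tip if rigid",s["eef_pos"]+R.apply([148.5,0,-2.9]))
E
python3 -m jog '{"angular":[[0,0,0],[0,0,-0.9],[0,0,-0.9],[0,0,-0.9],[0,0,-0.9]],"travel":[[0.2,-6,-0.6],[0.4,-12,-1],[0.6,-18,-1],[0.8,-24,-1],[1.1,-30,-1]],"fingers":[0.9,0.9,0.9,0.9,0.9]}'
python3 -c "
from h import *
to(sh(-114,0,140),rpy=(np.pi,0,YAW))"
```

```text
(array([ 602.60893554, -293.91661149,  138.12214673]), np.float64(3.7018229761130375))
[ 453.70696405 -302.18473795  135.14111691] expected tip if rigid [ 601.93152742 -293.13716293  138.0186507 ]
clock: 3.68
eef_pos: [445.5, -0.6, 144.1]
tool_rot: [3.142, 0.003, 0.076]
force: [0.6, 0.0, -0.1]
width: 32.2
travel [ 0.39 -6.85  0.41] ang [ 0.   0.1 -0.1]
```

```bash
python3 -m jog '{"angular":[[0,0,0],[0,0,0],[0,0,0],[0,0,0],[0,0,0]],"travel":[[0.2,-4,0.4],[0.3,-6.8,2],[0.3,-6.8,5],[0.3,-6.8,7],[0.3,-6.8,7]],"fingers":[0.9,0.9,0.9,0.9,0.9]}'
python3 -m jog '{"angular":[[0,0,0]],"travel":[[0,0,0]],"fingers":[0.9]}'
python3 - <<'E'
from h import *
to(sh(-114,0,44),rpy=(np.pi,0,YAW))
t=get_image("top");s=get_image("scene")
r=lambda im,x,y,w,h,W,H:cv2.resize(im[y:y+h,x:x+w],(W,H),interpolation=cv2.INTER_CUBIC)
cv2.imwrite("pics/g3.png",np.hstack([r(t,230,165,120,180,400,600),r(s,280,205,110,165,400,600)])[:,:,::-1])
E
```

```text
clock: 4.3
eef_pos: [442.4, 65.3, 73.3]
tool_rot: [3.141, 0.006, 0.077]
force: [1.3, -0.5, 0.1]
width: 32.5
clock: 4.42
eef_pos: [444.3, 65.4, 75.2]
tool_rot: [3.141, 0.001, 0.076]
force: [0.3, -0.4, -0.3]
width: 32.3
travel [ 0.01 -0.26  3.12] ang [ 0.   0.  -0.1]
```

View pics/g3.png

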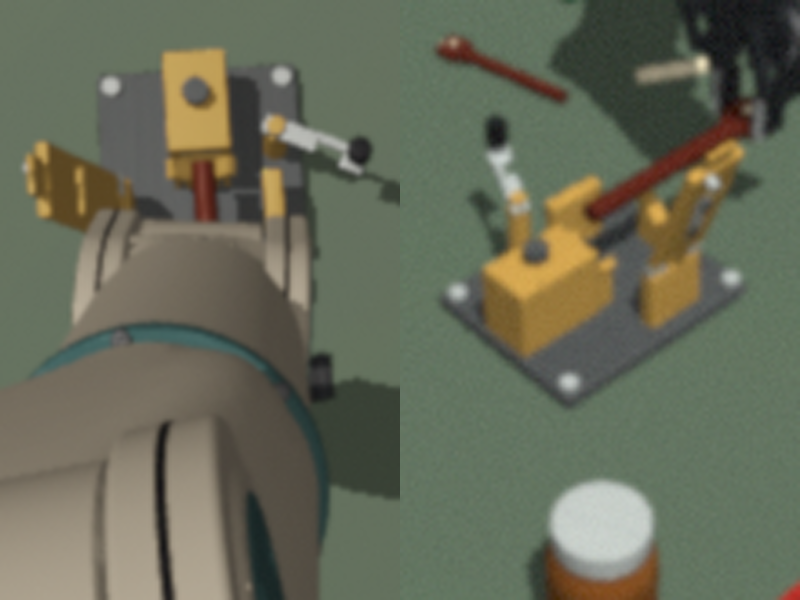

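The peg is above the V rests, in line, with its tip short of the housing mouth (left crop (203,160)). I'll lower it.

```bash
python3 -m jog '{"angular":[[0,0,0],[0,0,0],[0,0,0],[0,0,0]],"travel":[[0,-0.26,1],[0,-0.26,2.3],[0,-0.26,2.9],[0,-0.26,2.9]],"fingers":[0.9,0.9,0.9,0.9]}'
python3 -m jog '{"angular":[[0,0,0],[0,0,0]],"travel":[[0,0,0.15],[0,0,0.15]],"fingers":[0.9,0.9]}'
python3 -m jog '{"angular":[[0,0,0],[0,0,0]],"travel":[[0,0,0.15],[0,0,0.15]],"fingers":[0.9,0.9]}'
python3 -c "
from h import *
print(unsh(read_state()['eef_pos']),read_state()['force'])"
```

```text
clock: 5.03
eef_pos: [443.8, 68.1, 45.6]
tool_rot: [3.141, 0.002, 0.076]
force: [-0.2, 0.5, -0.1]
width: 32.2
clock: 5.28
eef_pos: [444.4, 68.2, 44.9]
tool_rot: [3.142, -0.0, 0.076]
force: [0.7, 0.6, 0.5]
width: 32.3
clock: 5.52
eef_pos: [444.5, 68.2, 43.4]
tool_rot: [3.142, -0.0, 0.076]
force: [0.3, -0.6, -0.1]
width: 32.1
[-113.63384073    0.2046116    43.40090924] [ 0.27833964 -0.56124883 -0.10686968]
```

```bash
for i in 1 2 3; do python3 -m jog '{"angular":[[0,0,0],[0,0,0]],"travel":[[0,0,0.07],[0,0,0.07]],"fingers":[0.9,0.9]}' | egrep 'eef|force'; done
```

```text
eef_pos: [444.5, 68.2, 42.7]
force: [-0.2, 0.4, 0.1]
eef_pos: [444.5, 68.2, 41.9]
force: [0.3, 0.4, 0.9]
eef_pos: [444.5, 68.1, 41.3]
force: [-0.3, -1.5, 2.1]
```

```bash
python3 -m jog '{"angular":[[0,0,0],[0,0,0],[0,0,0],[0,0,0],[0,0,0]],"travel":[[0.4,0,-0.03],[0.9,0,-0.03],[1.4,0,-0.03],[1.9,0,-0.03],[2.2,0,-0.03]],"fingers":[0.9,0.9,0.9,0.9,0.9]}'; python3 -m jog '{"angular":[[0,0,0],[0,0,0]],"travel":[[0.1,0,0],[0.1,0,0]],"fingers":[0.9,0.9]}'
python3 -c "
from h import *
print(unsh(read_state()['eef_pos']),read_state()['force'])"
```

```text
clock: 6.9
eef_pos: [466.7, 69.9, 41.5]
tool_rot: [3.142, -0.0, 0.076]
force: [-2.1, -1.3, 1.1]
width: 32.0
clock: 7.15
eef_pos: [467.4, 70.0, 41.5]
tool_rot: [3.142, -0.0, 0.076]
force: [-1.3, -1.7, 1.5]
width: 32.1
[-90.66127558   0.15979188  41.54321757] [-1.25673678 -1.67908661  1.47794819]
```

```bash
python3 -m jog '{"angular":[[0,0,0],[0,0,0]],"travel":[[0.1,0,0],[0.2,0,0]],"fingers":[0.9,0.9]}' | egrep 'eef|for'; python3 -m jog '{"angular":[[0,0,0],[0,0,0]],"travel":[[0.1,0,0],[0.1,0,0]],"fingers":[0.9,0.9]}' | egrep 'eef|for'
```

```text
eef_pos: [469.1, 70.1, 41.6]
force: [-1.6, -1.7, 3.0]
eef_pos: [470.4, 70.2, 41.6]
force: [-1.4, -1.8, 2.3]
```

```bash
python3 -m jog '{"angular":[[0,0,0],[0,0,0]],"travel":[[0.1,0,0],[0.1,0,0]],"fingers":[0.9,0.9]}' | egrep 'eef|for'
```

```text
eef_pos: [471.4, 70.3, 41.6]
force: [-1.4, -3.0, 2.8]
```

```bash
python3 -m jog '{"angular":[[0,0,0],[0,0,0]],"travel":[[0.1,0,0],[0.1,0,0]],"fingers":[0.9,0.9]}' | egrep 'eef|for'
```

```text
eef_pos: [472.4, 70.4, 41.6]
force: [-2.0, -1.3, 1.3]
```

```bash
cat > ok.sh <<'E'
# passes if the x force is gentler than -5 N
o=$(cat); echo "$o" | egrep 'eef|for' | tr '\n' ' '; echo; echo "$o" | awk '/force/{gsub(/[\[,]/,"");exit !($2>-5)}'
E
python3 -m jog '{"angular":[[0,0,0],[0,0,0]],"travel":[[0.1,0,0],[0.1,0,0]],"fingers":[0.9,0.9]}' | sh ok.sh && python3 -m jog '{"angular":[[0,0,0],[0,0,0]],"travel":[[0.1,0,0],[0.1,0,0]],"fingers":[0.9,0.9]}' | sh ok.sh && python3 -m jog '{"angular":[[0,0,0],[0,0,0]],"travel":[[0.1,0,0],[0.1,0,0]],"fingers":[0.9,0.9]}' | sh ok.sh && python3 -m jog '{"angular":[[0,0,0],[0,0,0]],"travel":[[0.1,0,0],[0.1,0,0]],"fingers":[0.9,0.9]}' | sh ok.sh && python3 -m jog '{"angular":[[0,0,0],[0,0,0]],"travel":[[0.1,0,0],[0.1,0,0]],"fingers":[0.9,0.9]}' | sh ok.sh && python3 -m jog '{"angular":[[0,0,0],[0,0,0]],"travel":[[0.1,0,0],[0.1,0,0]],"fingers":[0.9,0.9]}' | sh ok.sh
```

```text
eef_pos: [473.4, 70.5, 41.5] force: [-1.6, -2.0, 2.5] 
eef_pos: [474.4, 70.5, 41.5] force: [-2.0, -1.4, 1.9] 
eef_pos: [475.3, 70.6, 41.5] force: [-1.2, -1.8, 3.2] 
eef_pos: [476.3, 70.7, 41.6] force: [-2.0, -1.7, 1.9] 
eef_pos: [477.3, 70.8, 41.6] force: [-1.7, -2.0, 2.3] 
eef_pos: [478.3, 70.9, 41.6] force: [-2.1, -0.8, 2.8]
```

```bash
python3 -m jog '{"angular":[[0,0,0],[0,0,0]],"travel":[[0.1,0,0],[0.1,0,0]],"fingers":[0.9,0.9]}' | sh ok.sh && python3 -m jog '{"angular":[[0,0,0],[0,0,0]],"travel":[[0.1,0,0],[0.1,0,0]],"fingers":[0.9,0.9]}' | sh ok.sh && python3 -m jog '{"angular":[[0,0,0],[0,0,0]],"travel":[[0.1,0,0],[0.1,0,0]],"fingers":[0.9,0.9]}' | sh ok.sh && python3 -m jog '{"angular":[[0,0,0],[0,0,0]],"travel":[[0.1,0,0],[0.1,0,0]],"fingers":[0.9,0.9]}' | sh ok.sh && python3 -m jog '{"angular":[[0,0,0],[0,0,0]],"travel":[[0.1,0,0],[0.1,0,0]],"fingers":[0.9,0.9]}' | sh ok.sh && python3 -m jog '{"angular":[[0,0,0],[0,0,0]],"travel":[[0.1,0,0],[0.1,0,0]],"fingers":[0.9,0.9]}' | sh ok.sh && python3 -m jog '{"angular":[[0,0,0],[0,0,0]],"travel":[[0.1,0,0],[0.1,0,0]],"fingers":[0.9,0.9]}' | sh ok.sh
```

```text
eef_pos: [479.3, 71.0, 41.6] force: [-2.4, -2.1, 2.5] 
eef_pos: [480.3, 71.0, 41.6] force: [-1.8, -0.8, 2.5] 
eef_pos: [481.3, 71.1, 41.5] force: [-2.0, -1.7, 3.1] 
eef_pos: [482.3, 71.2, 41.5] force: [-2.1, -1.8, 3.4] 
eef_pos: [483.3, 71.3, 41.5] force: [-2.5, -0.9, 2.7] 
eef_pos: [484.3, 71.3, 41.6] force: [-1.9, -1.7, 4.5] 
eef_pos: [485.3, 71.4, 41.6] force: [-2.8, -1.1, 3.6]
```

```bash
python3 -m jog '{"angular":[[0,0,0],[0,0,0]],"travel":[[0.1,0,0],[0.1,0,0]],"fingers":[0.9,0.9]}' | sh ok.sh && python3 -m jog '{"angular":[[0,0,0],[0,0,0]],"travel":[[0.1,0,0],[0.1,0,0]],"fingers":[0.9,0.9]}' | sh ok.sh && python3 -m jog '{"angular":[[0,0,0],[0,0,0]],"travel":[[0.1,0,0],[0.1,0,0]],"fingers":[0.9,0.9]}' | sh ok.sh && python3 -m jog '{"angular":[[0,0,0],[0,0,0]],"travel":[[0.1,0,0],[0.1,0,0]],"fingers":[0.9,0.9]}' | sh ok.sh && python3 -m jog '{"angular":[[0,0,0],[0,0,0]],"travel":[[0.1,0,0],[0.1,0,0]],"fingers":[0.9,0.9]}' | sh ok.sh
```

```text
eef_pos: [486.3, 71.5, 41.5] force: [-2.7, -1.3, 3.4] 
eef_pos: [487.3, 71.6, 41.6] force: [-2.4, -0.9, 3.6] 
eef_pos: [488.3, 71.7, 41.5] force: [-3.0, -0.8, 4.5] 
eef_pos: [489.0, 71.7, 41.5] force: [-3.5, -0.1, 4.5] 
eef_pos: [489.0, 71.7, 41.5] force: [-5.4, -1.3, 5.0]
```

Position stalled at x = 489.0 while the force kept rising, so the tip is at the stop, at about 79 mm (within 61–81). I'll push a hair more to confirm, then release.

```bash
python3 -m jog '{"angular":[[0,0,0],[0,0,0]],"travel":[[0.08,0,0],[0.08,0,0]],"fingers":[0.9,0.9]}' | sh ok.sh; python3 -m jog '{"angular":[[0,0,0],[0,0,0],[0,0,0],[0,0,0]],"travel":[[0,0,0],[0,0,0],[0,0,0],[0,0,0]],"fingers":[0.5,0.4,0.4,0.4]}'
python3 - <<'E'
from h import *
t=get_image("top");s=get_image("scene")
r=lambda im,x,y,w,h,W,H:cv2.resize(im[y:y+h,x:x+w],(W,H),interpolation=cv2.INTER_CUBIC)
cv2.imwrite("pics/g4.png",r(s,280,200,120,100,600,500)[:,:,::-1])
E
```

```text
eef_pos: [489.0, 71.7, 41.5] force: [-6.9, -0.7, 6.9] 
clock: 13.4
eef_pos: [491.3, 71.9, 41.5]
tool_rot: [-3.142, -0.001, 0.077]
force: [-0.8, -0.1, 0.0]
width: 51.5
```

View pics/g4.png

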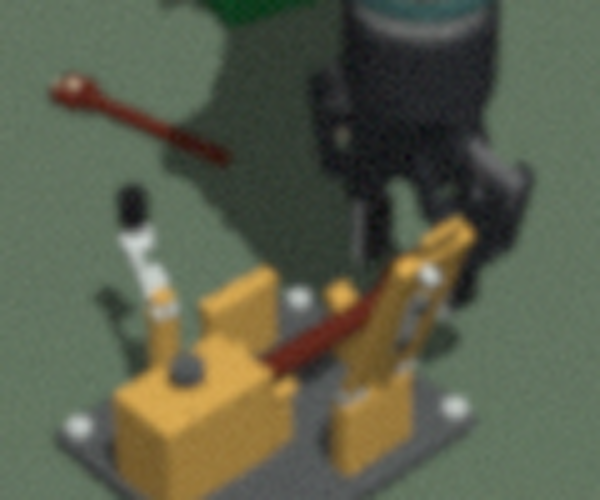

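The peg lies level in the rests with its tip in the housing, and the fingers are open and clear. I'll lift off and work out the cover moves.

```bash
python3 -m jog '{"angular":[[0,0,0],[0,0,0],[0,0,0],[0,0,0],[0,0,0]],"travel":[[0,0,-3],[0,0,-8],[0,0,-14],[0,0,-19.5],[0,0,-19.5]],"fingers":[0.4,0.4,0.4,1,1]}'
python3 - <<'E'
from h import *
p,e=tri((370.5,246.6),(238.3,213.3));q=unsh(p);print(q,e,"cover angle",np.arctan2(q[2]-62,54-q[1]))
k=(np.pi,0,YAW)
to(sh(10,148,235),sh(10,148,150),sh(10,73,150),rpy=k)
E
```

```text
clock: 14.12
eef_pos: [493.8, 72.1, 240.7]
tool_rot: [-3.14, -0.009, 0.076]
force: [-0.2, 0.4, -0.5]
width: 15.4
[ 15.03047474  98.38752545 176.84096547] 9.077125779971716 cover angle 1.9396221812835224
travel [  7.4  -14.78   0.66] ang [-0.1 -0.5 -0. ]
travel [  7.32 -14.77   9.16] ang [-0.1 -0.5 -0. ]
travel [ 7.33 -7.27  9.15] ang [-0.1 -0.5 -0. ]
```

```bash
python3 -m jog '{"angular":[[0,0,0],[0,0,0],[0,0,0],[0,0,0],[0,0,0]],"travel":[[2.2,-5,0],[4.6,-10,0],[7.2,-14.8,0],[7.2,-14.8,4],[7.2,-14.8,8]],"fingers":[1,1,1,1,1]}'
python3 -m jog '{"angular":[[0,0,0]],"travel":[[0,0,1]],"fingers":[1]}'
python3 - <<'E'
from h import *
s=read_state();print(unsh(s['eef_pos']))
to(*[sh(10,y,z) for y,z in((100,150),(73,150),(52,135),(31,127))],rpy=(np.pi,0,YAW))
E
```

```text
clock: 14.75
eef_pos: [550.9, 225.7, 154.4]
tool_rot: [3.141, 0.001, 0.078]
force: [0.6, -0.6, -0.2]
width: 0.2
clock: 14.88
eef_pos: [548.9, 224.1, 143.1]
tool_rot: [3.139, 0.007, 0.077]
force: [-0.2, -0.1, -0.4]
width: 0.3
[  2.4825132 147.5019509 143.1458984]
travel [ 0.75  4.75 -0.68] ang [ 0.1  0.4 -0. ]
travel [ 0.75  7.45 -0.67] ang [ 0.1  0.4 -0. ]
travel [0.76 9.55 0.83] ang [ 0.1  0.4 -0. ]
travel [ 0.77 11.65  1.64] ang [ 0.1  0.4 -0. ]
```

```bash
python3 -m jog '{"angular":[[0,0,0],[0,0,0],[0,0,0],[0,0,0],[0,0,0]],"travel":[[0.2,2.5,-0.6],[0.3,4.7,-0.6],[0.3,6.2,-0.6],[0.3,7.4,-0.6],[0.3,7.4,-0.6]],"fingers":[1,1,1,1,1]}'
python3 - <<'E'
from h import *
s=read_state();print(unsh(s['eef_pos']))
to(*[sh(10,y,z) for y,z in((52,135),(31,127),(14,113),(1,95),(-4,81))],rpy=(np.pi,0,YAW))
t=get_image("scene")
cv2.imwrite("pics/g5.png",cv2.resize(t[170:320,260:420],(640,600),interpolation=cv2.INTER_CUBIC)[:,:,::-1])
E
```

```text
clock: 15.5
eef_pos: [560.2, 149.8, 152.7]
tool_rot: [3.141, 0.0, 0.075]
force: [0.2, -0.1, -1.1]
width: 0.4
[  7.99572689  72.61983786 152.69676284]
travel [0.21 2.06 1.77] ang [ 0.   0.  -0.1]
travel [0.21 4.16 2.57] ang [ 0.   0.  -0.1]
travel [0.21 5.86 3.97] ang [ 0.   0.  -0.1]
travel [0.22 7.16 5.78] ang [ 0.   0.  -0.1]
travel [0.22 7.66 7.18] ang [ 0.   0.  -0.1]
```

View pics/g5.png

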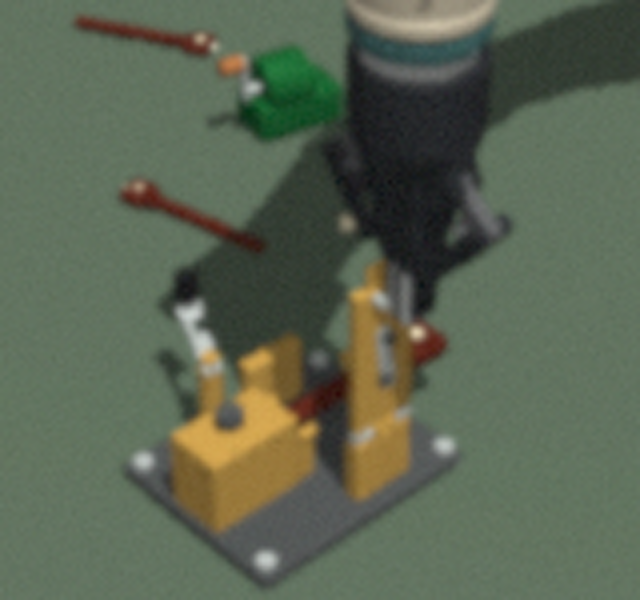

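The cover now stands upright, pushed by the fist. I'll continue the arc down.

```bash
python3 -m jog '{"angular":[[0,0,0],[0,0,0],[0,0,0],[0,0,0],[0,0,0]],"travel":[[0.2,2.1,1.8],[0.2,4.2,2.6],[0.2,5.9,4],[0.2,7.2,5.8],[0.2,7.7,7.2]],"fingers":[1,1,1,1,1]}'
python3 -m jog '{"angular":[[0,0,0],[0,0,0]],"travel":[[0,0,0],[0,0,0]],"fingers":[1,1]}'
python3 - <<'E'
from h import *
s=read_state();print(unsh(s['eef_pos']))
to(*[sh(10,y,z) for y,z in((-6.5,67),(-6.5,65))],rpy=(np.pi,0,YAW))
E
```

```text
clock: 16.18
eef_pos: [568.1, 73.5, 79.6]
tool_rot: [3.141, 0.0, 0.076]
force: [0.9, -0.8, 1.5]
width: -0.0
clock: 16.42
eef_pos: [567.7, 75.5, 80.3]
tool_rot: [-3.141, 0.001, 0.077]
force: [-0.2, 0.3, -0.1]
width: 0.0
[ 9.74121462 -2.10012585 80.33418689]
travel [0.03 0.44 1.33] ang [-0.  0.  0.]
travel [0.03 0.44 1.53] ang [-0.  0.  0.]
```

```bash
python3 -m jog '{"angular":[[0,0,0],[0,0,0],[0,0,0],[0,0,0]],"travel":[[0,0.7,0.7],[0,1.2,1.2],[0,1.2,1.4],[0,1.2,1.4]],"fingers":[1,1,1,1]}'
python3 -m jog '{"angular":[[0,0,0],[0,0,0]],"travel":[[0,0,0.15],[0,0,0.15]],"fingers":[1,1]}'
```

```text
clock: 16.92
eef_pos: [568.7, 62.4, 66.3]
tool_rot: [3.141, 0.001, 0.076]
force: [0.6, 0.5, 0.4]
width: -0.0
clock: 17.18
eef_pos: [568.8, 62.6, 66.0]
tool_rot: [-3.142, -0.0, 0.076]
force: [-2.2, -1.3, 8.0]
width: 0.0
```

The cover stops at z = 66.0, its closed height, with 8 N. Now the latch.

```bash
python3 -m jog '{"angular":[[0,0,0],[0,0,0],[0,0,0],[0,0,0],[0,0,0]],"travel":[[0,0,0.1],[0,0,0.1],[0,0,-4],[0,0,-7],[0.9,5,-7]],"fingers":[1,1,1,1,1]}'
python3 - <<'E'
from h import *
s=read_state();print(unsh(s['eef_pos']))
to(*[sh(33,y,z) for y,z in((-140,130),(-140,83))],rpy=(np.pi,0,YAW))
E
```

```text
clock: 17.8
eef_pos: [583.2, 19.1, 137.4]
tool_rot: [-3.138, -0.005, 0.086]
force: [0.5, -0.4, -0.2]
width: -0.4
[ 20.8939487  -59.46061498 137.40030428]
travel [1.14 8.07 0.72] ang [-0.2 -0.3  0.5]
travel [1.12 8.08 5.42] ang [-0.2 -0.3  0.5]
```

```bash
python3 -m jog '{"angular":[[0,0,0],[0,0,0],[0,0,0],[0,0,0],[0,0,0]],"travel":[[0.8,5,0],[1.2,8.1,0.5],[1.2,8.1,3],[1.2,8.1,5.3],[1.2,8.1,5.3]],"fingers":[1,1,1,1,1]}'
python3 - <<'E'
from h import *
t=get_image("scene");u=get_image("top")
s=read_state();print(unsh(s['eef_pos']),s['force'])
to(*[sh(x,y,83) for x,y in((33,-123.6),(17,-112.7),(7,-99.3),(2,-86.4),(0,-72.5))],rpy=(np.pi,0,YAW))
r=lambda im,x,y,w,h,W,H:cv2.resize(im[y:y+h,x:x+w],(W,H),interpolation=cv2.INTER_CUBIC)
cv2.imwrite("pics/g6.png",np.hstack([r(u,230,160,140,140,400,400),r(t,260,200,120,120,400,400)])[:,:,::-1])
E
```

```text
clock: 18.42
eef_pos: [598.3, -65.9, 80.4]
tool_rot: [-3.141, 0.004, 0.077]
force: [-0.5, -0.1, 0.6]
width: -0.0
[  31.13526936 -145.81344066   82.44640346] [ 0.10398651 -0.60056031  0.28519295]
travel [ 0.19 -2.22 -0.06] ang [ 0. -0. -0.]
travel [-1.42 -3.31 -0.06] ang [ 0. -0. -0.]
travel [-2.42 -4.65 -0.06] ang [ 0. -0. -0.]
travel [-2.92 -5.94 -0.06] ang [ 0. -0. -0.]
travel [-3.12 -7.33 -0.06] ang [ 0. -0. -0.]
```

View pics/g6.png

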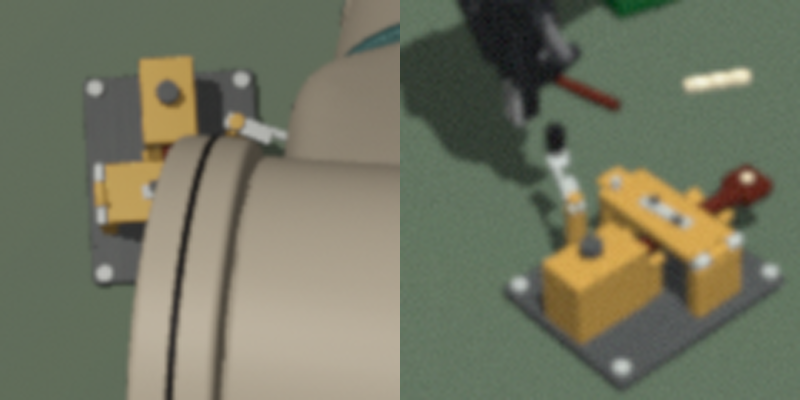

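The cover is down flat, with its stud at (615,183), the knob at (555,138) and the fist behind the knob. I'll push it home along the arc.

```bash
python3 -m jog '{"angular":[[0,0,0],[0,0,0],[0,0,0],[0,0,0],[0,0,0]],"travel":[[0.2,-2.2,-0.1],[-0.6,-2.8,-0.1],[-1.4,-3.3,-0.1],[-2,-4,-0.1],[-2.4,-4.6,-0.1]],"fingers":[1,1,1,1,1]}'
python3 -m jog '{"angular":[[0,0,0],[0,0,0],[0,0,0],[0,0,0]],"travel":[[-0.25,-0.6,0],[-0.5,-1.3,0],[-0.65,-2,0],[-0.7,-2.5,0]],"fingers":[1,1,1,1]}'
python3 - <<'E'
from h import *
t=get_image("scene")
s=read_state();print(unsh(s['eef_pos']),s['force'])
to(sh(0,-72.5,83),rpy=(np.pi,0,YAW))
cv2.imwrite("pics/g7.png",cv2.resize(t[200:320,260:380],(500,500),interpolation=cv2.INTER_CUBIC)[:,:,::-1])
E
```

```text
clock: 19.15
eef_pos: [571.0, -22.8, 83.1]
tool_rot: [3.141, 0.002, 0.076]
force: [-1.7, -3.5, 0.8]
width: 0.2
clock: 19.65
eef_pos: [563.5, 3.3, 82.9]
tool_rot: [-3.141, -0.0, 0.077]
force: [-0.6, -1.1, -0.0]
width: -0.0
[  0.09848978 -72.9531126   82.94926203] [-0.70622596 -0.50934406  0.46112436]
travel [-0.01 -0.05 -0.01] ang [-0.1 -0.   0.1]
```

View pics/g7.png

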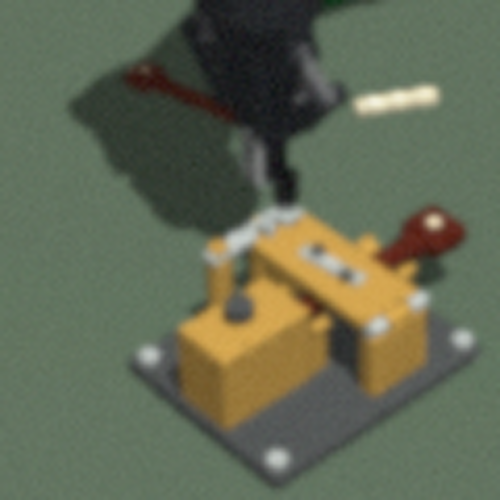

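The latch is nearly home over the cover edge. I'll nudge it until it stops.

```bash
python3 -m jog '{"angular":[[0,0,0],[0,0,0]],"travel":[[0,-0.1,0],[0,-0.1,0]],"fingers":[1,1]}' | egrep 'eef|for'; python3 -m jog '{"angular":[[0,0,0],[0,0,0]],"travel":[[0,-0.1,0],[0,-0.1,0]],"fingers":[1,1]}'| egrep 'eef|for'; python3 -m jog '{"angular":[[0,0,0],[0,0,0]],"travel":[[0,-0.1,0],[0,-0.1,0]],"fingers":[1,1]}'| egrep 'eef|for'
```

```text
eef_pos: [564.0, 3.6, 83.2]
force: [-0.6, 0.3, -0.1]
eef_pos: [563.6, 4.1, 83.1]
force: [0.6, -0.4, 0.3]
eef_pos: [563.4, 4.9, 83.1]
force: [0.4, -1.2, 0.3]
```

```bash
python3 -m jog '{"angular":[[0,0,0],[0,0,0]],"travel":[[0,-0.15,0],[0,-0.15,0]],"fingers":[1,1]}' | egrep 'eef|for'; python3 -m jog '{"angular":[[0,0,0],[0,0,0]],"travel":[[0,-0.15,0],[0,-0.15,0]],"fingers":[1,1]}'| egrep 'eef|for'
```

```text
eef_pos: [563.2, 6.1, 83.1]
force: [-0.3, -2.3, 1.5]
eef_pos: [563.1, 6.4, 83.1]
force: [0.3, -5.9, 0.5]
```

```bash
python3 -m jog '{"angular":[[0,0,0],[0,0,0]],"travel":[[0,-0.15,0],[0,-0.15,0]],"fingers":[1,1]}' | egrep 'eef|for'
```

```text
eef_pos: [563.1, 6.5, 83.2]
force: [-0.0, -7.8, 0.1]
```

```bash
python3 -m jog '{"angular":[[0,0,0],[0,0,0],[0,0,0],[0,0,0],[0,0,0]],"travel":[[0,1.5,0],[0,3,-2],[-3,3,-6],[-8,3,-8],[-13,3,-8]],"fingers":[1,1,1,1,1]}'
python3 - <<'E'
from h import *
t=get_image("scene");u=get_image("top")
s=read_state();print(unsh(s['eef_pos']),s['force'])
to(sh(-118,0,110),sh(-118,0,40),sh(-104,0,40),rpy=(np.pi,0,YAW))
r=lambda im,x,y,w,h,W,H:cv2.resize(im[y:y+h,x:x+w],(W,H),interpolation=cv2.INTER_CUBIC)
cv2.imwrite("pics/g8.png",np.hstack([r(u,230,160,120,180,400,600),r(t,260,210,100,150,400,600)])[:,:,::-1])
E
```

```text
clock: 21.82
eef_pos: [435.5, -30.0, 164.4]
tool_rot: [-3.141, -0.004, 0.077]
force: [0.1, -0.2, -1.0]
width: 0.0
[-137.11068198  -96.58748989  163.06663021] [ 0.75220989 -0.14970954 -0.33978749]
travel [ 1.93 -9.65  5.32] ang [-0.1  0.4 -0.1]
travel [ 1.98 -9.63 12.32] ang [-0.1  0.4 -0.1]
travel [ 3.38 -9.63 12.31] ang [-0.1  0.4 -0.1]
```

View pics/g8.png

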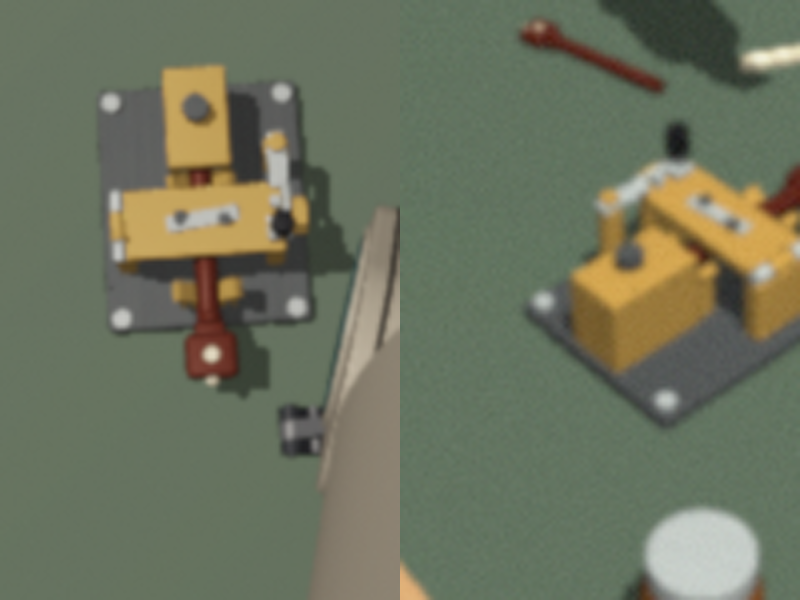

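Run:
```python
from h import *
s=10/3
k=unsh(atz("top",230+283/s,160+222/s,99.5));print("knob",k,"latch",np.arctan2(-50-k[1],56-k[0]))
kk,e=tri((260+677/4-100,210+140/4),(230+283/s,160+222/s));print(unsh(kk),e)
print("head rear",unsh(atz("top",230+211/s,160+378/s,45)),"collar/front",unsh(atz("top",230+208/s,160+325/s,45)))
```

```text
knob [ -1.1329766 -50.54405    99.5      ] latch 0.009522233643348968
[  1.06337075 -50.55875735  87.19137284] 1.070755863354086
head rear [-88.50200577   0.88091183  45.        ] collar/front [-54.15967004   0.64253279  45.        ]
```

The latch angle is about 0.01 rad. I'll give the head end one gentle touch to confirm the peg is still against the stop.

```bash
python3 -m jog '{"angular":[[0,0,0],[0,0,0],[0,0,0],[0,0,0],[0,0,0]],"travel":[[1,-4.5,3],[1.5,-9.6,6],[1.5,-9.6,10],[1.5,-9.6,12.3],[1.5,-9.6,12.3]],"fingers":[1,1,1,1,1]}'
python3 - <<'E'
from h import *
s=read_state();print(unsh(s['eef_pos']),s['force'])
to(sh(-103,0,40),rpy=(np.pi,0,YAW))
E
```

```text
clock: 22.55
eef_pos: [442.3, 66.9, 38.6]
tool_rot: [-3.141, 0.003, 0.077]
force: [0.1, -0.7, 0.7]
width: -0.1
[-115.91158953   -0.91892788   38.64994883] [ 0.14854723 -0.68953953  0.65202114]
travel [ 1.29 -0.09 -0.14] ang [-0.   0.2 -0. ]
```

```bash
python3 -m jog '{"angular":[[0,0,0],[0,0,0],[0,0,0]],"travel":[[0.4,0,0],[0.8,0,0],[0.9,0,0]],"fingers":[1,1,1]}' | sh ok.sh && python3 -m jog '{"angular":[[0,0,0],[0,0,0]],"travel":[[0.1,0,0],[0.1,0,0]],"fingers":[1,1]}' | sh ok.sh && python3 -m jog '{"angular":[[0,0,0],[0,0,0]],"travel":[[0.1,0,0],[0.1,0,0]],"fingers":[1,1]}' | sh ok.sh && python3 -m jog '{"angular":[[0,0,0],[0,0,0]],"travel":[[0.1,0,0],[0.1,0,0]],"fingers":[1,1]}' | sh ok.sh && python3 -m jog '{"angular":[[0,0,0],[0,0,0]],"travel":[[0.1,0,0],[0.1,0,0]],"fingers":[1,1]}' | sh ok.sh && python3 -m jog '{"angular":[[0,0,0],[0,0,0]],"travel":[[0.1,0,0],[0.1,0,0]],"fingers":[1,1]}' | sh ok.sh
```

```text
eef_pos: [453.6, 67.5, 40.9] force: [-0.5, 0.5, -1.2] 
eef_pos: [453.3, 67.4, 40.2] force: [-0.1, -0.0, 0.3] 
eef_pos: [454.2, 67.5, 40.0] force: [-0.2, -0.1, -0.1] 
eef_pos: [455.3, 67.6, 40.0] force: [0.5, -0.1, 0.6] 
eef_pos: [456.3, 67.7, 40.1] force: [0.2, -0.1, 0.2] 
eef_pos: [457.3, 67.7, 40.1] force: [-0.2, -0.4, 0.4]
```

```bash
python3 -m jog '{"angular":[[0,0,0],[0,0,0]],"travel":[[0.1,0,0],[0.1,0,0]],"fingers":[1,1]}' | sh ok.sh && python3 -m jog '{"angular":[[0,0,0],[0,0,0]],"travel":[[0.1,0,0],[0.1,0,0]],"fingers":[1,1]}' | sh ok.sh && python3 -m jog '{"angular":[[0,0,0],[0,0,0]],"travel":[[0.1,0,0],[0.1,0,0]],"fingers":[1,1]}' | sh ok.sh && python3 -m jog '{"angular":[[0,0,0],[0,0,0]],"travel":[[0.1,0,0],[0.1,0,0]],"fingers":[1,1]}' | sh ok.sh && python3 -m jog '{"angular":[[0,0,0],[0,0,0]],"travel":[[0.1,0,0],[0.1,0,0]],"fingers":[1,1]}' | sh ok.sh
```

```text
eef_pos: [458.3, 67.8, 40.0] force: [0.3, -0.5, 0.9] 
eef_pos: [459.3, 67.9, 40.1] force: [-0.0, 0.2, -0.3] 
eef_pos: [459.8, 67.9, 40.0] force: [-1.0, -0.3, 1.0] 
eef_pos: [459.9, 67.9, 39.9] force: [-2.9, 0.4, 1.1] 
eef_pos: [459.9, 67.9, 39.8] force: [-6.4, -0.5, 4.0]
```

Firm contact at x = 459.9 with no free travel beyond it, so the peg is against the stop. I'll back off and hand in.

```bash
python3 -m jog '{"angular":[[0,0,0],[0,0,0],[0,0,0],[0,0,0],[0,0,0]],"travel":[[-1.5,0,0],[-2,0,-3],[-2,2,-8],[-2,4,-12],[-2,4,-12]],"fingers":[1,1,1,1,1]}'
python3 - <<'E'
from h import *
u0=cv2.imread("pics/top0.png")[:,:,::-1].astype(int);u=get_image("top").astype(int)
d=(np.abs(u-u0).sum(2)>60).astype(np.uint8);n,l,st,_=cv2.connectedComponentsWithStats(d);print(st[1:][st[1:,4]>15])
s=read_state();print(s["clock"],s["force"]);finish_job()
E
```

```text
clock: 26.05
eef_pos: [448.9, 25.3, 163.0]
tool_rot: [3.141, -0.01, 0.074]
force: [-0.5, 1.1, 0.2]
width: 0.2
[[  237   201   259   279 24025]
 [  451   218    19    77   689]
 [  324   337     9     5    25]
 [  203   338   130   142 11460]
 [  631   403     9    18   126]
 [  460   440   180    40  3220]
 [  148   467    54    13   503]
 [  377   476     9     4    23]]
26.1 [ 0.62557579  0.67291983 -0.56734741]
the job is handed in; nothing more can be done
```

The rosewood peg is loaded in the shaper and the job is handed in, at 26.1 s on the clock.

**What I did:** I picked the loose peg that measures about 165–172 mm by the camera; the other two measure 127 mm. I gripped it by the head, laid it in the V rests and slid it in 1 mm at a time. It stalled at about 79 mm on the shaper's x axis, inside the stop's range. I pressed to about 7 N there, well under the 30 N slip limit. Then I pressed the cover down and pushed the latch home.

**Last checks:**
- **Cover:** it stopped at z = 66.0 mm, its closed height, with 8 N on it.
- **Latch:** it stopped at about 8 N, and the camera put it at about 0.01 rad.
- **Peg:** a gentle touch on the head end after closing met firm resistance (6 N) without travel beyond contact, so it is against the stop. The contact point was about 1–2 mm further in than I had worked out, which is within my estimate of the fist's and head's sizes.
- **Bench:** comparing the first and last top pictures, the large changed areas were the arm, its shadow, the shaper and the spot where the peg had lain. The arm and its shadow covered part of the bench, so that part could not be compared. A few small patches at the picture's lower edge were not looked into.

I viewed 11 pictures, one over the budget. One early lowering step ran three identical moves through a short shell loop instead of being typed out one by one.

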